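# Move the tube shuttle to the reader and lock it there

### The arm

A 6-joint arm with a two-finger parallel gripper is mounted at the origin on a cart in front of the work surface, level with it; the furniture and walls round the work are solid. World frame = base frame: x ahead of the robot, y to its left, z up, the work surface at z = 0. Lengths are in m, angles in rad, forces in N, time in s.
With the tool pointing down it reaches from about 0.375 to 0.975 m from the base axis. Payload 3.8 kg.
Tool frame: the origin (TCP) lies at the very end of the fingers, on their centre line; the grasp point (between the pads) lies bot.hold_point_z behind it (bot.hold_point_z is the distance from the TCP to the grasp point, in m); z points along the fingers, y is the line along which they close (so a half turn about z gives the same grasp; the last joint's range is limited). The gripper opens to 85 mm and grips with 20 to 120 N. Pads are 22 mm wide; open, the fingers measure 114 mm over their backs; the gripper's body (76 mm by 85 mm) begins 54 mm behind the grasp point. The pads swing forward as they close: fully open they stand 13 mm farther back than shut.
Start: joints at [1.214, 0.264, 1.604, -0, 1.274, -0.037], TCP at [0.212, 0.641, 0.231] pointing down, gripper open.
Joint ranges: [-2.63, 2.63], [-0.94, 2.18], [0.31, 2.57], [-1.31, 4.45], [0, 2.66], [-2.55, 2.55]. Speed limits (rad/s): [2.57, 2.57, 3.14, 3.14, 3.14, 3.14].

### API

Orientations are given as a rotation vector (axis times angle).
In Python, from workcell import bot gives the robot as it stands.
- The arm moves only by the tool pendant, called after "Call:" as name(argument=value, ...) on one line, values as JSON. Schema: {"type":"object","properties":{"segments":{"type":"object","properties":{"sx":{"type":"array","items":{"type":"number"},"minItems":1,"maxItems":5},"sy":{"type":"array","items":{"type":"number"},"minItems":1,"maxItems":5},"sz":{"type":"array","items":{"type":"number"},"minItems":1,"maxItems":5},"rz":{"type":"array","items":{"type":"number"},"minItems":1,"maxItems":5}},"additionalProperties":false,"required":["sx","sy","sz","rz"]},"aperture":{"type":"number"},"grip_force":{"type":"number"},"only":{"type":"string"},"quiet":{"type":"boolean"},"lines":{"type":"string"}},"required":["segments"],"additionalProperties":false}. segments is an object with one list for each field, all of the same length, 1 to 5, a row being the entries at one place: sx, sy, sz (the shift in shares of the most that a row can go, 1 being 62.5 mm), rz (a turn about the tool's z in units of 0.05 rad); each row shifts and turns the commanded pose from where the row before left it, along the tool's axes as they then stand; what a row does not reach is not made up. A row lasts 1/8 s, in which the tool goes at most 0.0625 m and 0.188 rad, less where a joint would pass 70% of its speed; a pose out of reach is approached as far as the arm can. aperture is the opening from 0.0 (shut) to 1.0 (fully open), set as the call begins (left out keeps the last). The fingers move at their own pace and stop on an object; grip_force is the grip in N (left out, the last holds). Time passes only in rows, so rows that do not move let the fingers close. The tool returns the time, the measured TCP pose, the force, the opening and the grip force at its end. only (a regular expression) keeps the lines of the reply that match it, lines (a string "A,B") keeps lines A to B, and quiet returns only ok. Input that does not fit is refused with a message, and nothing moves.
- bot.read_state(): the state, without advancing time (a new reading comes with each control period).
- bot.read_camera(name): name is "scene" or "top" or "wrist"; returns the picture (480x640x3 uint8, red, green, blue); there is no depth.
- bot.camera_info(name): a dict with "intrinsics" (3x3 intrinsics, pixels), "extrinsics" (4x4, takes a point from camera to world coordinates). Camera axes: x right, y down, z forward; pixel columns grow to the right and rows downward; lengths in m; the calibration is good to about 2 mm. A picture is of the moment at which its call begins: read the wrist's pose just before it. camera_info takes no time and is no camera call; for the wrist camera it gives the pose at the moment of the call.
- bot.finish_job(): hands the job in; it is judged then, once.
The state is a dict: "time": time; "q": joint angles; "joint_vel": joint speeds; "joint_torque": joint torques, N m; "tool_pos": TCP position; "tcp_rot": TCP orientation; "wrist_force": force on the tool from outside, world axes, zero at the start; "torque": the same for the moment, N m; "width": opening from 0.0 (shut) to 1.0 (fully open); "grip_force": force on a finger pad.
Only numpy, scipy, OpenCV 4.12 (cv2) and the standard library are available. Lean on these libraries where they do the work, as an engineer would, in place of code of your own. Each camera call takes 0.05 s, during which the arm holds its last target. There are 200 camera calls.

### The job

The tube shuttle is locked at its loading station on the left. Pull its spring collar up and turn it so that it stays parked up by itself, slide the shuttle to the reading station in front of the code reader, and turn the collar back so that the locking pin drops fully home in the hole there (move the shuttle a little to find the hole if need be). The tubes must stay standing in their rack and the things round about must be left alone.

Things in the scene. Friction and masses are not known exactly. Their poses are not given: they have to be found in the camera images.
- shuttle_base: Fixed grey aluminium plate of the tube shuttle, 190 x 338 x 10 mm, screwed down. Origin on the worktop, 45 mm beyond the axis of the locking pin; x points away from the robot, y left, z up. Plate: x -97 to 93, y -137 to 201 mm. The shuttle slides on it along -y (to the right). A blue-grey bridge near the front edge, top at z 36 mm, overhangs the shuttle's steel strip and carries pin and collar.
- collar_grip (a point): Where to grip the black knurled locking collar: upright cylinder, 34 mm across, 31 mm high, white line across its top. The point is on its axis, 9 mm below its top, 22 mm above its lower rim; it rises with the collar. With the collar down the lower rim is at z 39 mm, 3 mm above the bridge.
- lock_pin (a joint): Height of collar and pin, m. 0 = fully down, pin nose 7 mm deep in a hole of the strip: locked. About 0.0065 = nose standing on the plain strip between holes. 0.0095 = collar parked on its rest, pin 3 mm clear of the strip: shuttle free. Stop at 0.016. A spring presses it down, 6 N at 0, 10 N at 0.013. A red band shows under the raised collar.
- collar (a joint): Turn of the collar, rad, counter-clockwise from above positive. Only at 0 (white line along the travel) can the pin go down. It turns only while held up over 0.012 (0.0138 is good). At 1.05 or -1.05 it can be set down 2 mm into a notch and stays parked (between, it only stands on the rim, at 0.0115); stops at +-1.12. To bring back: lift 4 mm, turn to 0 (within 0.1) and let it down.
- shuttle (a joint): Travel of the shuttle, m: 0 = loading station (left), 0.100 = reading station (right). Range -0.005 to 0.108. The strip has a 10 mm hole for the 8 mm round-nosed pin at these two stations only, hidden under the bridge when below the pin. Slides with 2 to 4 N, stays where left; a lowered pin rides on the strip and drops in at a hole.
- shuttle_handle (a point): Middle of the bar of the shuttle's black bow handle: round bar 10 mm thick, 50 mm long, level, across the travel (along the base's x), centre 66 mm above the worktop, 45 mm above the deck, free below. Site axes as the base's.
- rack_mid (a point): Centre of the top of the black tube rack on the shuttle: 34 x 100 x 34 mm, top 55 mm above the worktop, four holes 24 mm apart along the travel. Moves with the shuttle; axes as the base's.
- read_mark (a point): Fixed green mark on the plate beside the strip. At the reading station the short white line on the strip points at it; at the loading station the line points at a white mark 100 mm to the left of it.
- reader_window (a point): Middle of the dark window of the code reader, a pale box 30 x 88 x 56 mm fixed at the far right of the plate, top at z 77 mm, looking towards the robot. At the reading station the rack stands right in front of it.
- blood_tube_1: Blood tube with a lilac cap, 16 mm across the cap, 74 mm long, standing loose 26 mm deep in the rack, its top 103 mm above the worktop. Origin at the centre of its foot, z along it to the cap.
- blood_tube_2: Blood tube with a lilac cap, 16 mm across the cap, 74 mm long, standing loose 26 mm deep in the rack, its top 103 mm above the worktop. Origin at the centre of its foot, z along it to the cap.
- blood_tube_3: Blood tube with a lilac cap, 16 mm across the cap, 74 mm long, standing loose 26 mm deep in the rack, its top 103 mm above the worktop. Origin at the centre of its foot, z along it to the cap.
- blood_tube_4: Blood tube with a lilac cap, 16 mm across the cap, 74 mm long, standing loose 26 mm deep in the rack, its top 103 mm above the worktop. Origin at the centre of its foot, z along it to the cap.
- specimen_cup: Bystander: specimen cup with a red screw cap, 62 mm across, 68 mm high. Origin under its centre.
- label_roll: Bystander: white roll of labels lying flat, 67 mm across, 39 mm high. Origin under its centre.
- dropper: Bystander: white dropper bottle with a blue cap, 36 mm across, 99 mm high. Origin under its centre.
- timer: Bystander: white bench timer, 76 x 76 x 22 mm. Origin under its centre.

How it is judged:
By the outcome, as a careful person would: the job done as asked, in the order asked, and still so for the second after the job is handed in, with the robot touching nothing.
It also fails if it takes over 59 s, if anything falls off the work surface, if the arm or the gripper's body presses on something with over 40 N, if the wrist force passes 120 N, or if a joint passes its speed limit or range.

## Working session

There is one attempt and no reset: what is moved stays moved. The work goes in short steps, Python scripts to look and compute and a tool call to move; the robot and the scene stay as the last step left them, time stands still between calls to the robot, and variables do not carry over. Pictures are saved under pics/ and viewed, at most 10 in all, crops included, and the job is handed in when it is done.

```bash
ls; mkdir -p pics
```

Run:
```python
from workcell import bot
import cv2
s=bot.read_state();print(s, bot.hold_point_z)
for n in("top","scene"):
    cv2.imwrite(f"pics/{n}0.png",bot.read_camera(n)[:,:,::-1]);print(bot.camera_info(n))
```

```text
pics
workcell.py
{'time': 0.0, 'q': array([ 1.21411796e+00,  2.64753974e-01,  1.60534989e+00, -1.10460618e-05,
        1.27370274e+00, -3.68914347e-02]), 'joint_vel': array([-0.00045291,  0.00059148, -0.00053756,  0.00042195, -0.0018225 ,
       -0.00017448]), 'joint_torque': array([-3.66436261e-04, -5.15119600e+01, -3.67305636e+01,  1.82601624e-06,
        1.30673731e-02,  1.44427173e-05]), 'tool_pos': array([0.21194424, 0.64010446, 0.22997449]), 'tcp_rot': array([-0.5001099 , -3.10110114,  0.00341333]), 'wrist_force': array([ 0.59592096, -0.2523432 , -0.33986878]), 'torque': array([ 0.00364733, -0.01590418,  0.00806519]), 'grip_force': 0.0, 'width': 1.0038837833494356} 0.0187
{'intrinsics': array([[491.11851524,   0.        , 307.73344537],
       [  0.        , 491.11851524, 238.35316798],
       [  0.        ,   0.        ,   1.        ]]), 'extrinsics': array([[-0.01695082, -0.97940458,  0.20119479,  0.29171251],
       [-0.99985527,  0.01631199, -0.00483274,  0.0471858 ],
       [ 0.00145132, -0.20124759, -0.97953933,  1.16125613],
       [ 0.        ,  0.        ,  0.        ,  1.        ]])}
{'intrinsics': array([[520.72647916,   0.        , 325.10436418],
       [  0.        , 520.72647916, 240.84351077],
       [  0.        ,   0.        ,   1.        ]]), 'extrinsics': array([[ 0.72721204, -0.53183652,  0.43394995, -0.01596581],
       [-0.68641079, -0.56188487,  0.4616553 , -0.52446252],
       [-0.00169524, -0.63358922, -0.77366778,  1.01992104],
       [ 0.        ,  0.        ,  0.        ,  1.        ]])}
```

View pics/top0.png

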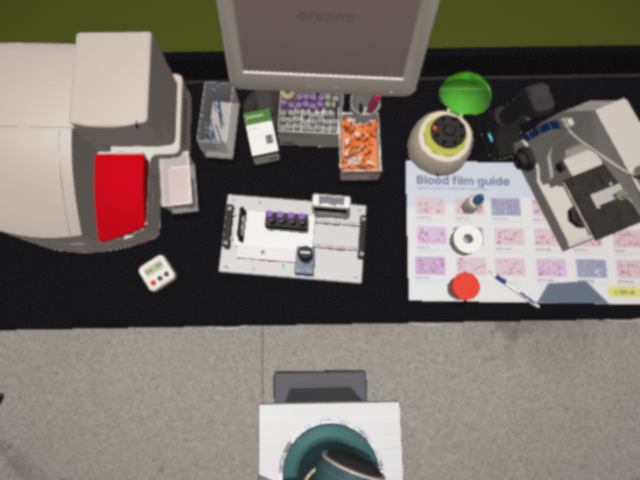

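View pics/scene0.png

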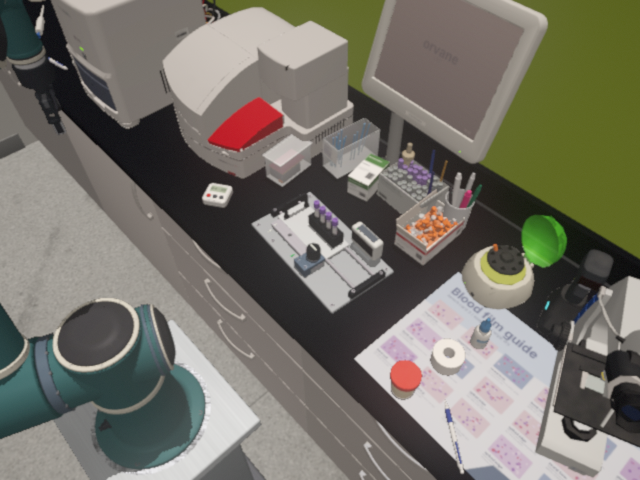

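The pictures show the plate with corners at about (228,195), (367,205), (363,282) and (219,272) in the top view. The collar is near (306,254), the handle near (242,224) and the rack near (287,220). I'll zoom in next.

Create h.py:
```python
import numpy as np, cv2
from scipy.spatial.transform import Rotation as R
from workcell import bot
def pix2w(u,v,z,info):
    K,E=info["intrinsics"],info["extrinsics"]
    d=E[:3,:3]@np.linalg.solve(K,[u,v,1.]); o=E[:3,3]
    return o+d*(z-o[2])/d[2]
def w2pix(p,info):
    K,E=info["intrinsics"],info["extrinsics"]
    c=K@(E[:3,:3].T@(np.asarray(p)-E[:3,3])); return c[:2]/c[2]
```

Run:
```python
from h import *
im=cv2.imread("pics/top0.png")[185:295,210:375]
cv2.imwrite("pics/c1.png",cv2.resize(im,None,fx=4.8,fy=4.8,interpolation=cv2.INTER_CUBIC))
```

```text
(no output)
```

View pics/c1.png

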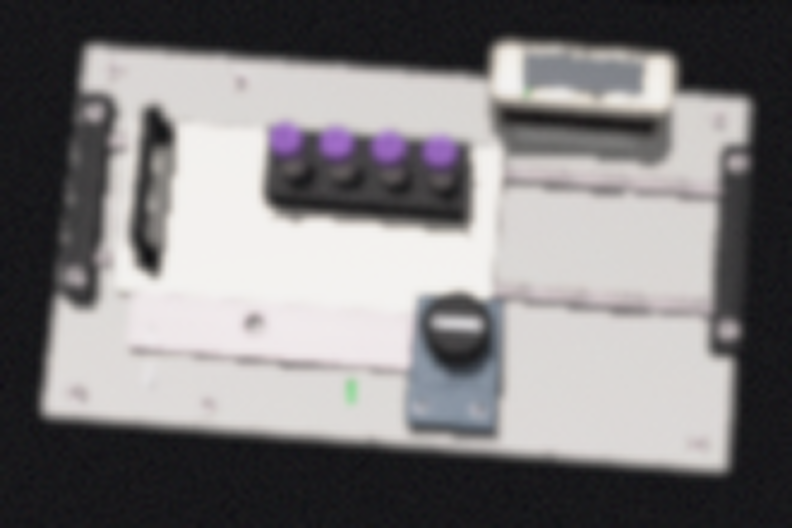

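The crop shows the plate corners at (88,43), (752,97), (729,471) and (42,414), the collar top at (456,323), the handle bar at about (153,190) and the reading hole at (254,322). The green mark is at (351,391). I'll fit the base pose to these.

Run:
```python
from h import *
from scipy.optimize import least_squares
I=bot.camera_info("top")
f=lambda u,v:(210+(u+.5)/4.8-.5,185+(v+.5)/4.8-.5)
pts=[((88,43),(.093,.201,.01)),((752,97),(.093,-.137,.01)),((729,471),(-.097,-.137,.01)),((42,414),(-.097,.201,.01)),((456,323),(-.045,0,.070))]
W=np.array([b for a,b in pts]);U=np.array([f(*a) for a,b in pts])
def tw(p,W):
    c,s=np.cos(p[2]),np.sin(p[2]);W=np.asarray(W)
    return np.c_[p[0]+c*W[:,0]-s*W[:,1],p[1]+s*W[:,0]+c*W[:,1],W[:,2]]
r=least_squares(lambda p:(np.array([w2pix(q,I) for q in tw(p,W)])-U).ravel(),[.5,0.04,0])
p=r.x;print(p,r.fun.reshape(-1,2).round(2))
print("collar by ray",pix2w(*f(456,323),.070,I),"fit",tw(p,[[-.045,0,.061]]))
print("handle ray",pix2w(*f(153,190),.071,I))
h=pix2w(*f(153,190),.071,I)[:2]-p[:2];c,s=np.cos(p[2]),np.sin(p[2]);print("handle local",[c*h[0]+s*h[1],-s*h[0]+c*h[1]])
s=bot.read_state();M=R.from_rotvec(s['tcp_rot']).as_matrix();print(M.round(3))
```

```text
[ 0.52987088  0.04395911 -0.10101561] [[-0.17  0.09]
 [-0.1   0.14]
 [-0.17  0.04]
 [ 0.03 -0.11]
 [ 0.39 -0.14]]
collar by ray [0.48479087 0.0493879  0.07      ] fit [[0.48510028 0.04849709 0.061     ]]
handle ray [0.55112154 0.19224513 0.071     ]
handle local [np.float64(0.006188587227174901), np.float64(0.14967308678316754)]
[[-0.949  0.314 -0.001]
 [ 0.314  0.949 -0.002]
 [ 0.    -0.002 -1.   ]]
```
Base yaw -0.101. Collar at (0.4851,0.0490). 

The rows are not in the units I measure in: shifts go in shares of 62.5 mm and turns go in units of 0.05 rad. I convert before sending: -0.043 m is -0.688, -0.04 m is -0.64.

Call:
pendant(segments={"sx":[-0.64,-0.64,-0.64,-0.64,-0.64],"sy":[-0.688,-0.688,-0.688,-0.688,-0.688],"sz":[0,0,0,0,0],"rz":[0,0,0,0,0]}, aperture=0.62, grip_force=60)

```text
time: 0.72
tool_pos: [0.3347, 0.3718, 0.2308]
tcp_rot: [-0.499, -3.102, 0.001]
wrist_force: [1.2, -0.2, -0.2]
width: 0.618
grip_force: 0.0
```

Call:
pendant(segments={"sx":[-0.64,-0.64,-0.64,-0.64,-0.64],"sy":[-0.688,-0.688,-0.688,-0.688,-0.688],"sz":[0,0,0,0,0],"rz":[0,0,0,0,0]})

```text
time: 1.35
tool_pos: [0.4569, 0.105, 0.2311]
tcp_rot: [0.5, 3.101, 0.0]
wrist_force: [0.7, 0.8, 0.2]
width: 0.617
grip_force: 0.0
```

Call:
pendant(segments={"sx":[-0.64,0,0,0],"sy":[-0.688,0,0,0],"sz":[0,0.32,0.32,0],"rz":[0,-2.2,-2.2,0]})

```text
time: 1.85
tool_pos: [0.4793, 0.053, 0.1891]
tcp_rot: [-0.159, -3.133, 0.001]
wrist_force: [0.8, -0.3, 0.2]
width: 0.617
grip_force: 0.0
```

Add to h.py:
```python
def delta(target, psi):
    "tool-axes shift to target (TCP) from the pose now, and turn about tool z to bring tool y to angle psi"
    s=bot.read_state();M=R.from_rotvec(s['tcp_rot']).as_matrix()
    a=np.arctan2(M[1,1],M[0,1]); t=(a-psi+np.pi/2)%np.pi-np.pi/2
    print("t",round(s['time'],2),"d",(M.T@(np.array(target)-s['tool_pos'])).round(4),"turn",round(t,3),"F",s['wrist_force'].round(1),"w",round(s['width'],3),"q6",s['q'][5].round(2))
```

Run:
```python
from h import *
delta((.4849,.0489,.0423),1.4698)
cv2.imwrite("pics/w1.png",bot.read_camera("wrist")[:,:,::-1])
I=bot.camera_info("wrist");print(w2pix((.4849,.0489,.07),I))
```

```text
t 1.85 d [-0.0066 -0.0034  0.1468] turn -0.001 F [ 0.8 -0.3  0.2] w 0.617 q6 -1.41
[312.99993049 235.3499071 ]
```

View pics/w1.png

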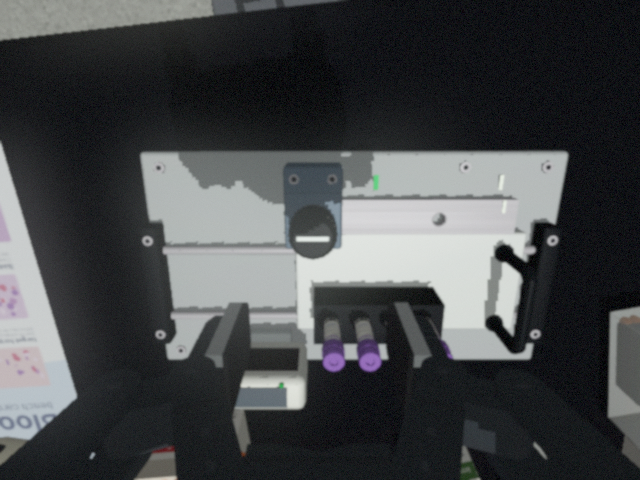

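The wrist view shows the collar at (312,239). I predicted (313,235), so x is a little off. I'll refine it from this closer view.

Run:
```python
from h import *
im=cv2.imread("pics/w1.png",0); I=bot.camera_info("wrist")
r=im[225:252,290:336]; ys,xs=np.where(r>170); u,v=xs.mean()+290,ys.mean()+225
print(u,v,len(xs),xs.min()+290,xs.max()+290,ys.min()+225,ys.max()+225)
t=pix2w(u,v,.070,I);print(t); print(pix2w(u-.5,v-.5,.07,I))
delta((t[0],t[1],.0423),1.4698)
for uv in((142,152),(567,152)): print(pix2w(*uv,.01,I))
```

```text
312.73369565217394 240.28804347826087 184 290 335 236 251
[0.48841192 0.04834841 0.07      ]
[0.48801885 0.04804522 0.07      ]
t 1.9 d [-0.0089 -0.004   0.1481] turn -0.001 F [0.3 0.8 0.8] w 0.625 q6 -1.41
[ 0.4218566  -0.08038207  0.01      ]
[0.45541498 0.25182908 0.01      ]
```

Call:
pendant(segments={"sx":[-0.12,0,0,0,0],"sy":[-0.064,0,0,0,0],"sz":[0.64,0.8,0.64,0.28,0],"rz":[0,0,0,0,0]})

```text
time: 2.52
tool_pos: [0.488, 0.0489, 0.0435]
tcp_rot: [-0.157, -3.136, 0.0]
wrist_force: [-0.6, -0.3, -0.1]
width: 0.619
grip_force: 0.0
```

Run:
```python
from h import *
delta((.487,.0485,.0423),1.4698)
```

```text
t 2.52 d [ 0.0009 -0.0005  0.0013] turn 0.001 F [-0.6 -0.3 -0.1] w 0.619 q6 -1.42
```

Call:
pendant(segments={"sx":[0.016,0,0,0,0],"sy":[0,0,0,0,0],"sz":[0,0,0,0,0],"rz":[0,0,0,0,0]}, aperture=0.0, grip_force=60)

```text
time: 3.15
tool_pos: [0.4892, 0.0486, 0.0461]
tcp_rot: [0.157, 3.134, 0.0]
wrist_force: [-1.6, -1.5, 6.4]
width: 0.378
grip_force: 59.6
```

Run:
```python
from h import *
s=bot.read_state();print(s['torque'])
cv2.imwrite("pics/w2.png",bot.read_camera("wrist")[:,:,::-1])
```

```text
[-0.27850235  0.20661782  0.00568571]
```

View pics/w2.png

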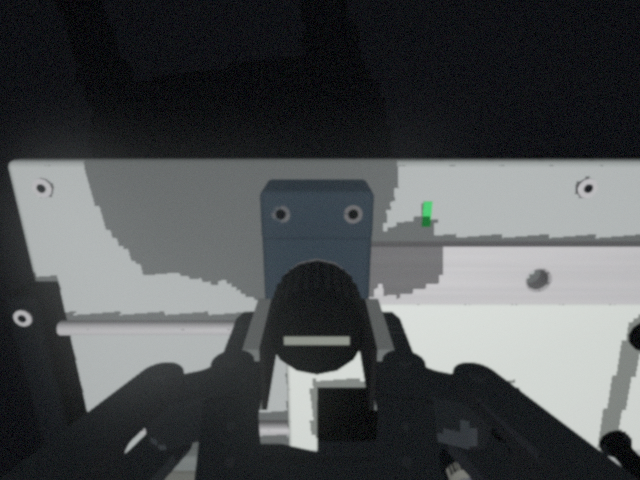

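The collar is gripped: width 0.378 is about 32 mm and the pads sit on both sides of the knurl at (262–372, 310). Now I'll lift.

To row units: -0.008 m is -0.128.

Call:
pendant(segments={"sx":[0,0,0,0],"sy":[0,0,0,0],"sz":[-0.128,-0.128,0,0],"rz":[0,0,0,0]}, aperture=0.0, grip_force=70)

```text
time: 3.7
tool_pos: [0.4885, 0.0486, 0.0598]
tcp_rot: [0.157, 3.134, 0.0]
wrist_force: [6.0, -2.1, -10.0]
width: 0.376
grip_force: 70.3
```

To row units: 0.15 rad is 3.

Call:
pendant(segments={"sx":[0,0,0,0],"sy":[0,0,0,0],"sz":[0,0,0,0],"rz":[3,3,3,0]})

```text
time: 4.2
tool_pos: [0.4879, 0.047, 0.0594]
tcp_rot: [0.852, 3.021, -0.004]
wrist_force: [6.0, -8.7, -9.7]
width: 0.375
grip_force: 70.2
```

```bash
python3 - <<'E'
from h import *
s=bot.read_state();print(s['torque'])
delta((.487,.0485,.0423),1.4698)
E
```

```text
[-1.44072491 -1.17495539  0.0443194 ]
t 4.2 d [0.0016 0.0009 0.0171] turn -0.449 F [ 6.  -8.7 -9.7] w 0.375 q6 -0.97
```

Call:
pendant(segments={"sx":[-0.024,0,0,0,0],"sy":[-0.0128,0,0,0,0],"sz":[0,0,0,0,0],"rz":[3,3,3,3,0]})

```text
time: 4.82
tool_pos: [0.4863, 0.0451, 0.0583]
tcp_rot: [-1.708, -2.636, 0.008]
wrist_force: [1.6, -9.1, -9.9]
width: 0.373
grip_force: 70.3
```

```bash
python3 - <<'E'
from h import *
delta((.487,.0485,.0423),1.4698)
print(bot.read_state()['torque'])
cv2.imwrite("pics/w3.png",bot.read_camera("wrist")[:,:,::-1])
E
```

```text
t 4.83 d [0.0029 0.0021 0.016 ] turn -1.049 F [ 1.6 -9.1 -9.9] w 0.373 q6 -0.37
[-1.73853494 -0.48180089  0.02590869]
```

View pics/w3.png

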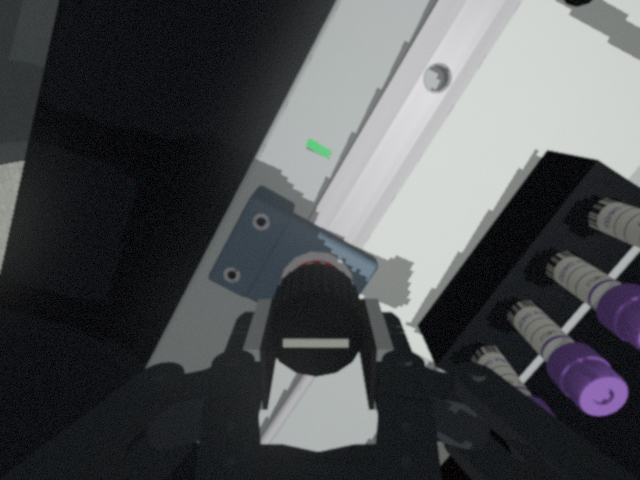

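The white line turned with the gripper (1.05 rad) and the red band shows at (318,263). I'll lower it into the notch.

To row units: 0.003 m is 0.048.

Call:
pendant(segments={"sx":[0,0,0,0],"sy":[0,0,0,0],"sz":[0.048,0.048,0,0],"rz":[0,0,0,0]})

```text
time: 5.38
tool_pos: [0.4865, 0.045, 0.0555]
tcp_rot: [-1.706, -2.637, 0.009]
wrist_force: [-8.2, -10.4, 14.6]
width: 0.377
grip_force: 73.1
```

Call:
pendant(segments={"sx":[0,0,0],"sy":[0,0,0],"sz":[0,0,0],"rz":[0,0,0]}, aperture=0.62, grip_force=60)

```text
time: 5.75
tool_pos: [0.4882, 0.0477, 0.0539]
tcp_rot: [-1.708, -2.636, -0.001]
wrist_force: [-0.8, 0.5, 0.2]
width: 0.618
grip_force: 0.0
```

Run:
```python
from h import *
delta((.487,.0485,.0423),1.4698)
```

```text
t 5.75 d [ 0.0012 -0.0007  0.0116] turn -1.049 F [-0.8  0.5  0.2] w 0.618 q6 -0.38
```

To row units: 0.039 m is 0.624, 0.036 m is 0.576.

Call:
pendant(segments={"sx":[0,0,0.576,0.576,0.576],"sy":[0,0,0.624,0.624,0.624],"sz":[-0.8,-0.96,0,0,0],"rz":[0,0,0,0,0]})

```text
time: 6.38
tool_pos: [0.5514, 0.1954, 0.1642]
tcp_rot: [1.708, 2.636, 0.001]
wrist_force: [1.0, -1.0, 0.1]
width: 0.619
grip_force: 0.0
```

Call:
pendant(segments={"sx":[0,0,0,0,0],"sy":[0,0,0,0,0],"sz":[0,0,0,0,0],"rz":[-3.6,-3.6,-3.6,-3.6,-3.6]})

```text
time: 7.0
tool_pos: [0.5505, 0.194, 0.1634]
tcp_rot: [-0.382, -3.118, 0.0]
wrist_force: [-0.6, -0.6, -0.8]
width: 0.622
grip_force: 0.0
```

Call:
pendant(segments={"sx":[0,0],"sy":[0,0],"sz":[0,0],"rz":[-3,0]})

```text
time: 7.25
tool_pos: [0.5506, 0.194, 0.1635]
tcp_rot: [-0.159, -3.137, -0.0]
wrist_force: [0.2, 0.0, 0.4]
width: 0.619
grip_force: 0.0
```

Run:
```python
from h import *
delta((.551,.192,.0473),1.4698)
I=bot.camera_info("wrist")
cv2.imwrite("pics/w4.png",bot.read_camera("wrist")[:,:,::-1])
np.save("w4.npy",I["extrinsics"]);print(w2pix((.551,.192,.071),I),w2pix((.486,.047,.08),I))
```

```text
t 7.25 d [-0.0007 -0.0019  0.1162] turn -0.0 F [0.2 0.  0.4] w 0.619 q6 -1.17
[315.60308882 241.92826956] [ 43.30385564 161.14933699]
```

View pics/w4.png

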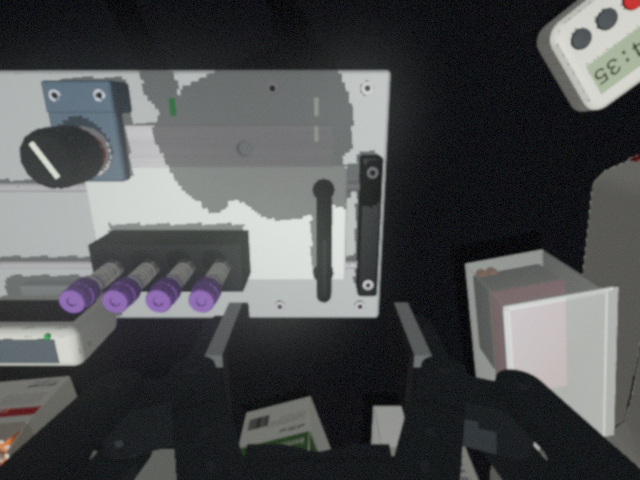

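The collar is parked at (42,160) with its line turned about 60°. The handle bar lies along column 323, rows 188–297.

Run:
```python
from h import *
I=bot.camera_info("wrist")
print(pix2w(323.5,242,.071,I),pix2w(323.5,242,.066,I),pix2w(370,155,.03,I))
p=pix2w(323.5,242,.068,I);delta((p[0],p[1],.0473),1.4698)
```

```text
[0.55159076 0.19677195 0.071     ] [0.55327028 0.19667356 0.066     ] [0.50701847 0.23307843 0.03      ]
t 7.3 d [-0.0017  0.003   0.1162] turn -0.001 F [-0.6 -0.7 -0.4] w 0.623 q6 -1.17
```

To row units: 0.04 m is 0.64, 0.034 m is 0.544.

Call:
pendant(segments={"sx":[-0.024,0,0,0,0],"sy":[0.032,0,0,0,0],"sz":[0.64,0.64,0.544,0,0],"rz":[0,0,0,0,0]}, aperture=0.4, grip_force=40)

```text
time: 7.92
tool_pos: [0.5533, 0.1959, 0.0509]
tcp_rot: [0.158, 3.136, 0.001]
wrist_force: [-0.5, 0.6, 0.1]
width: 0.398
grip_force: 0.0
```

Call:
pendant(segments={"sx":[0,0,0,0],"sy":[0,0,0,0],"sz":[0,0,0,0],"rz":[0,0,0,0]}, aperture=0.0, grip_force=40)

```text
time: 8.43
tool_pos: [0.5542, 0.1962, 0.052]
tcp_rot: [0.157, 3.134, 0.002]
wrist_force: [0.1, 0.3, 6.5]
width: 0.096
grip_force: 39.2
```

To row units: -0.014 m is -0.224, -0.012 m is -0.192.

Call:
pendant(segments={"sx":[0,0,0,0,0],"sy":[-0.064,-0.128,-0.192,-0.224,-0.224],"sz":[0,0,0,0,0],"rz":[0,0,0,0,0]})

```text
time: 9.05
tool_pos: [0.549, 0.1444, 0.052]
tcp_rot: [0.157, 3.134, 0.003]
wrist_force: [-0.6, 2.0, 6.8]
width: 0.091
grip_force: 39.3
```

Call:
pendant(segments={"sx":[0,0,0,0,0],"sy":[-0.224,-0.224,-0.192,-0.096,-0.032],"sz":[0,0,0,0,0],"rz":[0,0,0,0,0]})

```text
time: 9.68
tool_pos: [0.5441, 0.0962, 0.052]
tcp_rot: [0.158, 3.134, 0.002]
wrist_force: [-0.9, 2.2, 6.7]
width: 0.099
grip_force: 39.4
```

Call:
pendant(segments={"sx":[0,0],"sy":[0,0],"sz":[0,0],"rz":[0,0]})

```text
time: 9.93
tool_pos: [0.5442, 0.0961, 0.052]
tcp_rot: [0.157, 3.134, 0.001]
wrist_force: [-1.0, -0.4, 7.0]
width: 0.095
grip_force: 39.4
```

Call:
pendant(segments={"sx":[0,0,0],"sy":[0.008,0,0],"sz":[0,0,0],"rz":[0,0,0]})

```text
time: 10.3
tool_pos: [0.5442, 0.0965, 0.052]
tcp_rot: [0.157, 3.134, 0.0]
wrist_force: [-2.0, -1.1, 8.5]
width: 0.102
grip_force: 39.5
```

Call:
pendant(segments={"sx":[0,0,0,0,0],"sy":[0,0,0,0,0],"sz":[0,0,-0.8,-0.96,0],"rz":[0,0,0,0,0]}, aperture=0.4)

```text
time: 10.92
tool_pos: [0.5469, 0.0972, 0.1659]
tcp_rot: [0.156, 3.126, 0.003]
wrist_force: [-0.9, 0.2, 0.7]
width: 0.401
grip_force: 0.0
```

Run:
```python
from h import *
delta((.487,.0475,.0423+.0095),.42)
I=bot.camera_info("wrist")
cv2.imwrite("pics/w5.png",bot.read_camera("wrist")[:,:,::-1])
```

```text
t 10.93 d [ 0.0559 -0.0557  0.1133] turn 1.051 F [-0.9  0.2  0.7] w 0.401 q6 -1.34
```

View pics/w5.png

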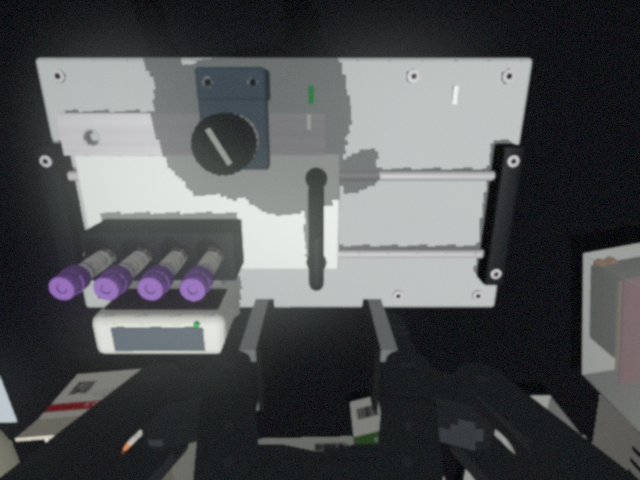

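The shuttle's white line, at about (309,122), lies nearly at the green mark (311,95). The tubes are all standing. I'll measure it to subpixel.

Run:
```python
from h import *
I=bot.camera_info("wrist")
im=cv2.imread("pics/w5.png").astype(float)
g=im[86:105,300:322]; m=np.clip(g[:,:,1]-g[:,:,2]-40,0,None); ys,xs=np.mgrid[86:105,300:322]
gu,gv=(m*xs).sum()/m.sum(),(m*ys).sum()/m.sum()
r=im[113:131,300:320].mean(2); r2=r-np.median(r,axis=1,keepdims=True); r2[r2<12]=0; ys,xs=np.mgrid[113:131,300:320]
wu,wv=(r2*xs).sum()/r2.sum(),(r2*ys).sum()/r2.sum()
print(gu,gv,wu,wv); print(r2.sum(0).round())
c,s=np.cos(-.101),np.sin(-.101)
for z in (.012,.016,.02):
  d=pix2w(wu,wv,z,I)-pix2w(gu,gv,.01,I); print(z,"local dx,dy mm",1e3*np.array([c*d[0]+s*d[1],-s*d[0]+c*d[1]]))
# strip line vs white mark at loading, old w4 (mark / line near col 316)
I4=dict(I);I4["extrinsics"]=np.load("w4.npy"); im=cv2.imread("pics/w4.png",0).astype(float)
P=[]
for (a,b) in((96,116),(126,142)):
  r=im[a:b,307:326]; r2=r-np.median(r,axis=1,keepdims=True); r2[r2<12]=0; ys,xs=np.mgrid[a:b,307:326]
  P.append(((r2*xs).sum()/r2.sum(),(r2*ys).sum()/r2.sum()))
print(P)
for z in (.012,.016,.02):
  d=pix2w(*P[1],z,I4)-pix2w(*P[0],.01,I4); print(z,1e3*np.array([c*d[0]+s*d[1],-s*d[0]+c*d[1]]))
```

```text
310.66207759699626 94.28097622027535 308.46803254867774 121.72769543737287
[  0.   0.   0.   0.   0.   0.   0. 249. 336. 338. 224.   0.   0.   0.
   0.   0.   0.   0.   0.   0.]
0.012 local dx,dy mm [18.05666779 -1.55256408]
0.016 local dx,dy mm [17.89166062 -1.46793352]
0.02 local dx,dy mm [17.72665344 -1.38330297]
[(np.float64(315.9204597701149), np.float64(106.14206896551724)), (np.float64(315.7515923566879), np.float64(133.71974522292993))]
0.012 [18.49389524 -0.11544221]
0.016 [18.24478896 -0.09401426]
0.02 [17.99568268 -0.07258631]
```

The line sits about 1.3 mm too far right, so I'll regrip the handle and nudge it back.

Call:
pendant(segments={"sx":[0,0,0,0],"sy":[0,0,0,0],"sz":[0.8,0.96,0,0],"rz":[0,0,0,0]})

```text
time: 11.48
tool_pos: [0.5425, 0.0966, 0.05]
tcp_rot: [-0.157, -3.137, 0.0]
wrist_force: [-0.2, 0.6, 1.1]
width: 0.402
grip_force: 0.0
```

Call:
pendant(segments={"sx":[0,0,0,0],"sy":[0,0,0,0],"sz":[0,0,0,0],"rz":[0,0,0,0]}, aperture=0.0, grip_force=40)

```text
time: 11.98
tool_pos: [0.5449, 0.0968, 0.0525]
tcp_rot: [0.156, 3.133, 0.001]
wrist_force: [-0.6, 0.6, 6.8]
width: 0.1
grip_force: 39.3
```

Call:
pendant(segments={"sx":[0,0,0],"sy":[0.0208,0,0],"sz":[0,0,0],"rz":[0,0,0]})

```text
time: 12.35
tool_pos: [0.545, 0.098, 0.0525]
tcp_rot: [0.156, 3.133, 0.001]
wrist_force: [0.1, -0.2, 6.9]
width: 0.099
grip_force: 39.4
```

Call:
pendant(segments={"sx":[0,0,0,0,0],"sy":[0,0,0,0,0],"sz":[0,0,-0.8,-0.96,0],"rz":[0,0,0,0,0]}, aperture=0.4)

```text
time: 12.98
tool_pos: [0.547, 0.0985, 0.166]
tcp_rot: [0.156, 3.126, 0.003]
wrist_force: [1.2, 0.4, -0.3]
width: 0.399
grip_force: 0.0
```

```bash
cat > m.py <<'E'
from h import *
I=bot.camera_info("wrist"); im=bot.read_camera("wrist").astype(float)
c,s=np.cos(-.101),np.sin(-.101)
g=im[86:105,295:330]; m=np.clip(g[:,:,1]-g[:,:,0]-40,0,None); ys,xs=np.mgrid[86:105,295:330]
gu,gv=(m*xs).sum()/m.sum(),(m*ys).sum()/m.sum()
x0=int(gu)-10
r=im[113:131,x0:x0+20].mean(2); r2=r-np.median(r,axis=1,keepdims=True); r2[r2<12]=0; ys,xs=np.mgrid[113:131,x0:x0+20]
wu,wv=(r2*xs).sum()/r2.sum(),(r2*ys).sum()/r2.sum()
d=pix2w(wu,wv,.016,I)-pix2w(gu,gv,.01,I); print(gu,gv,wu,wv,1e3*np.array([c*d[0]+s*d[1],-s*d[0]+c*d[1]]), r2.sum(0).round())
delta((.487,.0475,.0423+.0095),.42)
E
python3 m.py
```

```text
308.6709956709957 94.23438466295609 308.67770915216164 121.37900056148233 [17.82625514  0.03524078] [  0.   0.   0.   0.   0.   0.   0.   0.   0. 181. 334. 370. 290.  12.
   0.   0.   0.   0.   0.   0.]
t 13.03 d [ 0.0532 -0.0564  0.1107] turn 1.051 F [ 0.1 -0.8 -1. ] w 0.398 q6 -1.34
```

Aligned within 0.1 mm. The two grips put the collar axis at about (0.485, 0.0488). I'll go there at ψ = 0.42.

To row units: -0.028 m is -0.448, 0.027 m is 0.432, 0.18 rad is 3.6.

Call:
pendant(segments={"sx":[0.432,0.432,0,0,0],"sy":[-0.448,-0.448,0,0,0],"sz":[0,0,0,0,0],"rz":[0,0,3.6,3.6,3.6]}, aperture=0.62)

```text
time: 13.65
tool_pos: [0.4816, 0.0473, 0.1576]
tcp_rot: [-0.996, -2.976, 0.002]
wrist_force: [-0.9, 0.0, -0.6]
width: 0.621
grip_force: 0.0
```

Call:
pendant(segments={"sx":[0,0,0,0,0],"sy":[0,0,0,0,0],"sz":[0,0,0,0,0],"rz":[3.6,3.6,3,0,0]})

```text
time: 14.28
tool_pos: [0.4825, 0.0475, 0.1587]
tcp_rot: [-1.704, -2.637, 0.002]
wrist_force: [0.1, -0.2, -0.1]
width: 0.625
grip_force: 0.0
```

Run:
```python
from h import *
delta((.485,.0488,.052),.42)
```

```text
t 14.28 d [1.000e-04 3.000e-03 1.066e-01] turn 0.004 F [ 0.1 -0.2 -0.1] w 0.625 q6 -0.38
```

Call:
pendant(segments={"sx":[0,0,0,0,0],"sy":[0.048,0,0,0,0],"sz":[0.8,0.64,0.2656,0,0],"rz":[0.08,0,0,0,0]})

```text
time: 14.9
tool_pos: [0.4876, 0.0488, 0.0547]
tcp_rot: [1.712, 2.632, 0.002]
wrist_force: [0.1, 0.2, -0.2]
width: 0.618
grip_force: 0.0
```

Run:
```python
from h import *
delta((.485,.0488,.052),.42)
```

```text
t 14.9 d [ 0.0011 -0.0024  0.0027] turn -0.003 F [ 0.1  0.2 -0.2] w 0.618 q6 -0.37
```

To row units: 0.001 m is 0.016, -0.0025 m is -0.04.

Call:
pendant(segments={"sx":[0.016,0,0],"sy":[-0.04,0,0],"sz":[0.024,0,0],"rz":[0,0,0]})

```text
time: 15.28
tool_pos: [0.4838, 0.0486, 0.0523]
tcp_rot: [1.713, 2.632, 0.001]
wrist_force: [-0.4, -0.7, 0.1]
width: 0.617
grip_force: 0.0
```

Call:
pendant(segments={"sx":[0,0,0,0],"sy":[0,0,0,0],"sz":[0,0,0,0],"rz":[0,0,0,0]}, aperture=0.0, grip_force=70)

```text
time: 15.78
tool_pos: [0.4837, 0.0488, 0.0521]
tcp_rot: [1.713, 2.633, 0.001]
wrist_force: [-0.6, 1.2, 5.1]
width: 0.38
grip_force: 69.3
```

Call:
pendant(segments={"sx":[0,0,0,0],"sy":[0,0,0,0],"sz":[-0.048,-0.056,0,0],"rz":[0,0,0,0]})

```text
time: 16.27
tool_pos: [0.4834, 0.0487, 0.0572]
tcp_rot: [1.714, 2.633, 0.001]
wrist_force: [4.9, 2.0, -11.1]
width: 0.369
grip_force: 70.5
```

Call:
pendant(segments={"sx":[0,0,0,0,0],"sy":[0,0,0,0,0],"sz":[0.0048,0,0,0,0],"rz":[-3,-3,-3,-3,-3]})

```text
time: 16.9
tool_pos: [0.4832, 0.0486, 0.0568]
tcp_rot: [-0.622, -3.079, 0.0]
wrist_force: [4.5, 1.6, -11.3]
width: 0.377
grip_force: 70.3
```

Call:
pendant(segments={"sx":[0,0,0,0],"sy":[0,0,0,0],"sz":[0,0,0,0],"rz":[-3,-3,0,0]})

```text
time: 17.4
tool_pos: [0.4832, 0.0485, 0.0573]
tcp_rot: [-0.167, -3.137, 0.0]
wrist_force: [4.9, -0.1, -12.1]
width: 0.378
grip_force: 70.4
```

Run:
```python
from h import *
delta((.485,.0488,.052),1.4698);print(bot.read_state()['torque'])
```

```text
t 17.4 d [-0.0018  0.0005  0.0053] turn -0.005 F [  4.9  -0.1 -12.1] w 0.378 q6 -1.42
[-0.07244456 -0.94771872 -0.0172168 ]
```

Call:
pendant(segments={"sx":[0,0,0,0,0],"sy":[0,0,0,0,0],"sz":[0.064,0.064,0.064,0.032,0],"rz":[-0.1,0,0,0,0]})

```text
time: 18.02
tool_pos: [0.4834, 0.0485, 0.0439]
tcp_rot: [-0.155, -3.138, 0.0]
wrist_force: [3.2, -3.0, -7.6]
width: 0.371
grip_force: 70.9
```

Run:
```python
from h import *
delta((.485,.0488,.052),1.4698)
```

```text
t 18.02 d [-0.0016  0.0005 -0.0081] turn 0.002 F [ 3.2 -3.  -7.6] w 0.371 q6 -1.42
```

It dropped 13.4 mm under spring load, so the pin went into the hole. I'll release, rise and check.

Call:
pendant(segments={"sx":[0,0],"sy":[0,0],"sz":[0.016,0],"rz":[0,0]})

```text
time: 18.27
tool_pos: [0.4834, 0.0485, 0.0429]
tcp_rot: [-0.155, -3.138, 0.0]
wrist_force: [1.6, -1.7, -7.2]
width: 0.373
grip_force: 70.9
```

Call:
pendant(segments={"sx":[0,0,0,0,0],"sy":[0,0,0,0,0],"sz":[0,0,0,-0.64,-0.8],"rz":[0,0,0,0,0]}, aperture=0.62)

```text
time: 18.9
tool_pos: [0.4819, 0.0487, 0.1327]
tcp_rot: [-0.155, -3.134, 0.0]
wrist_force: [1.0, -0.9, 0.3]
width: 0.619
grip_force: 0.0
```

Call:
pendant(segments={"sx":[0,0],"sy":[0,0],"sz":[-0.96,0],"rz":[0,0]})

```text
time: 19.15
tool_pos: [0.4878, 0.049, 0.1995]
tcp_rot: [0.154, 3.126, 0.002]
wrist_force: [-0.1, -0.1, -0.1]
width: 0.617
grip_force: 0.0
```

Run:
```python
from h import *
delta((.485,.0488,.0423),1.4698)
a=bot.read_camera("wrist")[:,:,::-1]
b=bot.read_camera("scene")[170:320,240:410,::-1]
b=cv2.resize(b,(450,397),interpolation=cv2.INTER_CUBIC)
o=np.zeros((480,800,3),np.uint8); o[:397,350:]=b; o[:,:350]=a[:,150:500]; cv2.imwrite("pics/end.png",o)
```

```text
t 19.15 d [ 0.0047 -0.0008  0.1572] turn 0.002 F [-0.1 -0.1 -0.1] w 0.617 q6 -1.42
```

View pics/end.png

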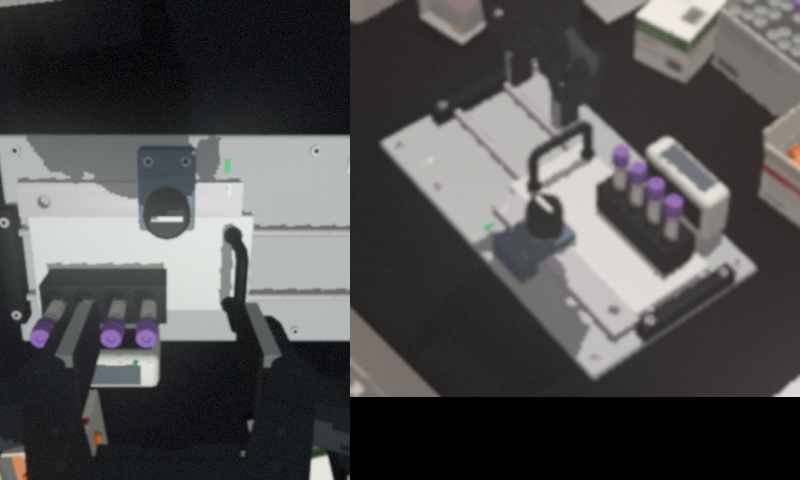

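The collar's line is back along the travel at (167,219), there's no red band, and all four tubes are standing. As a last check I'll compare the collar's height with the starting picture from the fixed cameras.

Run:
```python
from h import *
for n,box,P in (("scene",(235,265,300,325),(.485,.0488)),("top",(240,270,292,320),(.485,.0488))):
    a=cv2.imread(f"pics/{n}0.png",0); b=cv2.cvtColor(bot.read_camera(n),cv2.COLOR_RGB2GRAY)
    r0,r1,c0,c1=box
    f=lambda x:cv2.resize(x,None,fx=8,fy=8,interpolation=cv2.INTER_CUBIC)
    I=bot.camera_info(n); u0=w2pix((*P,.07),I); du=w2pix((*P,.0765),I)-u0
    c=np.rint(u0).astype(int); t=f(a[c[1]-7:c[1]+8,c[0]-7:c[0]+8]); w=f(b[c[1]-14:c[1]+15,c[0]-14:c[0]+15])
    m=cv2.matchTemplate(w,t,cv2.TM_CCOEFF_NORMED); _,v,_,l=cv2.minMaxLoc(m)
    print(n,"shift px",(np.array(l)-56)/8,"score",v,"6.5mm up would be",du)
```

```text
scene shift px [0.125 0.625] score 0.8500285744667053 6.5mm up would be [-0.05369339 -1.74584895]
top shift px [0.125 0.125] score 0.4234769344329834 6.5mm up would be [-0.0123848  -0.50553658]
```

```bash
python3 -c "
from workcell import bot
print(bot.finish_job())"
```

```text
the job is handed in; nothing more can be done
None
```

The job is handed in at about 19 s: the collar was parked, the shuttle is at the reading station with its line on the green mark, and the collar is turned back with its height matching the starting picture, so the pin looks fully home; all four tubes are standing.

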